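# Put the loose sockets back in the tray in order of size

## Robot

A 7-joint arm with a two-finger parallel gripper is mounted at the origin on the work surface. World frame = base frame: x ahead of the robot, y to its left, z up, the work surface at z = 0. Lengths are in m, angles in rad, forces in N, time in s.
With the tool pointing down it reaches from about 0.425 to 0.95 m from the base axis. Payload 4.7 kg.
Tool frame: the origin (TCP) lies at the very end of the fingers, on their centre line; the grasp point (between the pads) lies 19 mm behind it; y points along the fingers, x is the direction in which the jaws open and shut, and the axes are right-handed (so a half turn about y gives the same grasp; the last joint's range is limited). The gripper opens to 85 mm and grips with 20 to 120 N. Pads are 22 mm wide; open, the fingers measure 114 mm over their backs; the gripper's body (76 mm by 85 mm) begins 54 mm behind the grasp point. The pads swing forward as they close: fully open they stand 13 mm farther back than shut.
Start: joints at [1.095, 0.469, -0.049, 1.532, 0.024, 1.141, -0.082], TCP at [0.292, -0.609, 0.193] pointing down, gripper open.
Joint ranges: [-2.59, 2.59], [-0.33, 1.99], [-1.39, 1.29], [0.1, 2.45], [-1.04, 4.18], [0.21, 1.99], [-2.66, 2.66]. Speed limits (rad/s): [2.57, 2.57, 3.14, 3.14, 3.14, 3.14, 3.14].

## Interface

Orientations are given as a rotation vector (axis times angle).
In Python, from plant import ctrl gives the robot as it stands.
- The arm moves only by the tool jog_arm, never from a script. Its argument "series" is a list of rows, each a list of 3 entries, a list of its own where there are three numbers: the shift along the tool's x, y, z as a fraction of full scale, then the turn, a rotation vector about the tool's x, y, z as a fraction of full scale, then the opening, from -1 (shut) to 1 (fully open). A call has 1 to 10 rows; each row is the pose to reach, as a shift and turn from the pose commanded when the call began, along the tool's axes at that moment; what a row does not reach only later rows make up. Full scale, the value 1, is 30 cm for a shift and pi/2 rad for a turn. A row lasts 1/10 s, in which the tool goes at most 50 mm and 8.59 degrees, less where a joint would pass 70% of its speed; a pose out of reach is approached as far as the arm can. A call with a number of a shift or a turn outside -1 to 1 is refused whole. A call with a gripper value outside its range is refused whole. The fingers move at their own pace and stop on an object; "newtons" is the grip in N (left out, the last holds). Time passes only in rows, so rows that repeat a pose let the fingers close. It gives the time, the measured TCP pose, the force and the opening at its end, in the units of the state.
- ctrl.observe(): the state, without advancing time (a new reading comes with each control period).
- ctrl.grab_frame(name): name is "scene" or "top" or "wrist"; returns a dict with "frame" (384x512x3 uint8, red, green, blue), "range_z" (384x512 float32, m along the optical axis (not along the pixel's ray), 0 where there is no reading), "K" (3x3 intrinsics, pixels), "k1" (the pictures are not rectified: a ray, as slopes to the right and down, at radius r is drawn at 1 + k1 r^2 times it, then the intrinsics apply), "world_from_camera" (4x4, takes a point from camera to world coordinates). Camera axes: x right, y down, z forward; pixel columns grow to the right and rows downward; lengths in m; the calibration is good to about 2 mm. A picture is of the moment at which its call begins.
- ctrl.close_job(): hands the job in, once; it reports no verdict.
The state is a dict: "t": time; "qpos": joint angles; "dq": joint speeds; "joint_efforts": joint torques, N m; "position": TCP position; "tcp_rot": TCP orientation; "ft_force": force on the tool from outside, world axes, zero at the start; "ft_torque": the same for the moment, N m; "finger_gap": finger opening in m.
Only numpy, scipy, OpenCV 4.12 (cv2) and the standard library are available. Lean on these libraries where they do the work, as an engineer would, in place of code of your own. Each camera call takes 0.05 s, during which the arm holds its last target. There are 200 camera calls.

## Task

Put the four loose steel sockets back in the orange tray, one to a bin and in order of size: the smallest in the bin beside the picture hooks, then rising along the row to the largest at the far end. Stand each one upright on the floor of its bin, setting it down rather than dropping it, and leave the hammer, the drill bit case and the pencil sharpener where they lie.

Things in the scene. Friction and masses are not known exactly. Their poses are not given: they have to be found in the camera images.
- socket_13: The smallest of four plain steel hex sockets (for a socket wrench): a smooth upright cylinder 18 mm in diameter and 32 mm tall, about 40 g, open hexagon at the top, standing on its flat drive end. Loose; starts somewhere on the stool top, any of the four at any of the four places. Origin: centre of its underside; z up its axis.
- socket_19: The second smallest of four plain steel hex sockets (for a socket wrench): a smooth upright cylinder 26.5 mm in diameter and 38 mm tall, about 85 g, open hexagon at the top, standing on its flat drive end. Loose; starts somewhere on the stool top, any of the four at any of the four places. Origin: centre of its underside; z up its axis.
- socket_24: The second largest of four plain steel hex sockets (for a socket wrench): a smooth upright cylinder 34.5 mm in diameter and 44 mm tall, about 150 g, open hexagon at the top, standing on its flat drive end. Loose; starts somewhere on the stool top, any of the four at any of the four places. Origin: centre of its underside; z up its axis.
- socket_30: The largest of four plain steel hex sockets (for a socket wrench): a smooth upright cylinder 42.5 mm in diameter and 50 mm tall, about 250 g, open hexagon at the top, standing on its flat drive end. Loose; starts somewhere on the stool top, any of the four at any of the four places. Origin: centre of its underside; z up its axis.
- tray: Orange compartment tray, fixed on the stool top, any yaw, 282 (x) x 66 (y) mm, rim 8 mm high. Origin: centre of its underside. At its -x end a narrow compartment, 34 mm long, 16 mm high, holds two zinc picture hooks. Then follow four square bins in a row, centres at x = -75.5 (beside the hooks), -14.5, 46.5 and 107.5 mm (far end), y = 0.
- bin_a: One of the tray's four identical empty orange bins, fixed; which stands at which place in the row varies. 60.4 mm square outside, 57.2 inside, open on top; wall top 16 mm, inner floor 4 mm above the stool top. Origin: centre of its underside, 2 mm above the stool top; axes parallel to the tray's.
- bin_b: One of the tray's four identical empty orange bins, fixed; which stands at which place in the row varies. 60.4 mm square outside, 57.2 inside, open on top; wall top 16 mm, inner floor 4 mm above the stool top. Origin: centre of its underside, 2 mm above the stool top; axes parallel to the tray's.
- bin_c: One of the tray's four identical empty orange bins, fixed; which stands at which place in the row varies. 60.4 mm square outside, 57.2 inside, open on top; wall top 16 mm, inner floor 4 mm above the stool top. Origin: centre of its underside, 2 mm above the stool top; axes parallel to the tray's.
- bin_d: One of the tray's four identical empty orange bins, fixed; which stands at which place in the row varies. 60.4 mm square outside, 57.2 inside, open on top; wall top 16 mm, inner floor 4 mm above the stool top. Origin: centre of its underside, 2 mm above the stool top; axes parallel to the tray's.
- hammer: Claw hammer, rubber grip and steel head, lying flat, 300 mm long along its x, head (110 mm across, y) at the +x end, 29 mm high, 600 g. Origin: mid-length, at stool-top level. Bystander, loose.
- drill_case: White plastic drill bit case with a sliding door, 150 (x) x 76 (y) x 32 mm, 380 g. Origin: centre of its underside. Bystander, loose.
- sharpener: Small steel pencil sharpener, 26 (x) x 16 (y) x 13 mm, 25 g. Origin: centre of its underside. Bystander, loose.
There are look-alikes about, which are no part of the job. What is shaped like the socket_19 but yellow is not meant.

How it is judged:
At the end, for the whole second after the job is handed in: From the picture hooks outwards the bins hold the smallest, second smallest, second largest and largest socket, each upright (within 0.12 rad), at rest and on its bin floor (underside within 4 mm of it, centre within 22 mm of the bin's along and across the tray) (x of socket_13 in the frame of tray between -0.0975 and -0.0535 m and y of socket_13 in the frame of tray between -0.022 and 0.022 m and z of each of socket_13, socket_19, socket_24, socket_30 in the frame of tray below 0.008 m and angle between each of socket_13, socket_19, socket_24, socket_30's own z axis and vertical below 0.12 rad and linear speed of each of socket_13, socket_19, socket_24, socket_30 below 0.02 m/s and x of socket_19 in the frame of tray between -0.0365 and 0.0075 m and y of socket_19 in the frame of tray between -0.022 and 0.022 m and x of socket_24 in the frame of tray between 0.0245 and 0.0685 m and y of socket_24 in the frame of tray between -0.022 and 0.022 m and x of socket_30 in the frame of tray between 0.0855 and 0.1295 m and y of socket_30 in the frame of tray between -0.022 and 0.022 m); the robot touches nothing.
It fails at once if the hammer was pushed more than 20 mm from its place (distance of hammer from where it was at the start of the episode above 0.02 m).
It fails at once if the drill case was pushed more than 20 mm from its place (distance of drill_case from where it was at the start of the episode above 0.02 m).
It fails at once if the sharpener was pushed more than 20 mm from its place (distance of sharpener from where it was at the start of the episode above 0.02 m).
It fails at once if a socket was dropped or thrown (faster than 0.7 m/s, as after a fall of 25 mm, with no finger on it) ((linear speed of socket_13 above 0.7 m/s and contact force between socket_13 and the fingers below 0.05 N) or (linear speed of socket_19 above 0.7 m/s and contact force between socket_19 and the fingers below 0.05 N) or (linear speed of socket_24 above 0.7 m/s and contact force between socket_24 and the fingers below 0.05 N) or (linear speed of socket_30 above 0.7 m/s and contact force between socket_30 and the fingers below 0.05 N)).
It also fails if it takes over 99 s, if anything falls off the work surface, if the arm or the gripper's body presses on something with over 40 N, if the wrist force passes 120 N, or if a joint passes its speed limit or range.

## Working session

There is one attempt and no reset: what is moved stays moved. The work goes in short steps, Python scripts to look and compute and a tool call to move; the robot and the scene stay as the last step left them, time stands still between calls to the robot, and variables do not carry over. Pictures are saved under pics/ and viewed, about 12 in all and at most 16, crops included, and the job is handed in when it is done.

Besides the shell and the picture viewer there is one more tool, called after ">>>" as name(argument=value, ...) on one line, values as JSON. jog_arm: Moves the arm, as the interface text tells. Shift numbers are shares of 30 cm and turn numbers shares of pi/2 rad, none past 1 either way. Its arguments: {"type":"object","properties":{"series":{"type":"array"},"newtons":{"type":"number"}},"required":["series"]}

```bash
mkdir -p pics; ls
cat > h.py <<'E'
import numpy as np, cv2
from scipy.spatial.transform import Rotation as R
from plant import ctrl
def cloud(f):
    d=f["range_z"]; h,w=d.shape
    u,v=np.meshgrid(np.arange(w),np.arange(h))
    p=np.stack([u,v],-1).reshape(-1,1,2).astype(np.float64)
    n=cv2.undistortPoints(p,f["K"],np.array([f["k1"],0,0,0.])).reshape(h,w,2)
    c=np.concatenate([n*d[...,None],d[...,None]],-1)
    T=f["world_from_camera"]
    P=c@T[:3,:3].T+T[:3,3]; P[d<=0]=np.nan
    return P
def save(n,img): cv2.imwrite("pics/"+n,cv2.cvtColor(img,cv2.COLOR_RGB2BGR))
E
python3 - <<'E'
from h import *
np.set_printoptions(precision=4,suppress=True)
s=ctrl.observe(); print({k:s[k] for k in("t","position","tcp_rot","finger_gap","ft_force")}); print(R.from_rotvec(s["tcp_rot"]).as_matrix())
for n in("top","scene"):
    f=ctrl.grab_frame(n); save(n+"0.png",f["frame"]); np.savez(n+"0.npz",P=cloud(f),I=f["frame"],**{k:f[k] for k in("K","k1","world_from_camera")})
    print(n,f["K"],f["k1"],f["world_from_camera"])
E
```

```text
pics
{'t': 0.0, 'position': array([ 0.2914, -0.6081,  0.1915]), 'tcp_rot': array([-1.3871,  0.8754, -0.8726]), 'finger_gap': 0.08553125251323994, 'ft_force': array([-0.1177,  0.4538,  0.0178])}
[[ 0.4321 -0.0009  0.9018]
 [-0.9018  0.0017  0.4321]
 [-0.002  -1.     -0.0001]]
top [[435.3112   0.     253.5877]
 [  0.     435.3112 196.9325]
 [  0.       0.       1.    ]] 0.05453594389761838 [[-0.0204 -0.9896  0.1425  0.3569]
 [-0.9996  0.0227  0.0147 -0.0022]
 [-0.0178 -0.1421 -0.9897  1.3129]
 [ 0.      0.      0.      1.    ]]
scene [[470.4313   0.     250.9182]
 [  0.     470.4313 185.848 ]
 [  0.       0.       1.    ]] -0.015331185133151003 [[-0.6697  0.5292 -0.521   1.1907]
 [ 0.7424  0.4943 -0.4523  0.5649]
 [ 0.0182 -0.6897 -0.7239  0.9553]
 [ 0.      0.      0.      1.    ]]
```

View pics/top0.png

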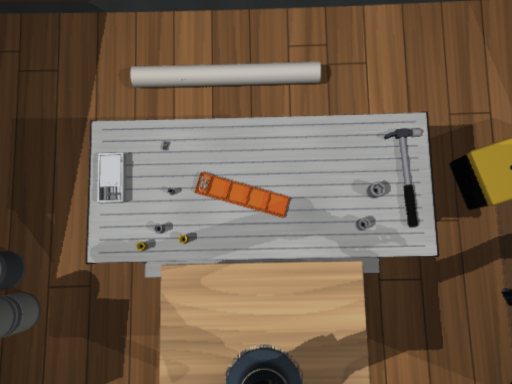

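View pics/scene0.png

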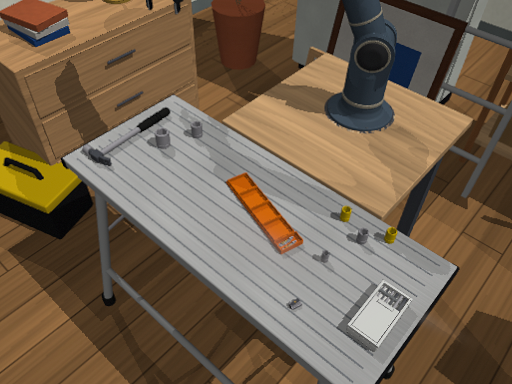

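The top view shows the tray at (243,195), with the hooks end at (204,183). Grey sockets are at (161,228), (172,190), (377,188) and (363,223), and the yellow look-alikes are at (142,245) and (185,238). The hammer is at (406,175), the drill case at (111,177) and the sharpener at (165,146).

```bash
cat > m.py <<'E'
from h import *
np.set_printoptions(precision=4,suppress=True)
t=np.load("top0.npz"); s=np.load("scene0.npz")
P=t["P"]; z0=np.nanmedian(P[130:240,220:350,2]); print("stool z",z0)
a=P[130:245,100:420].reshape(-1,3); a=a[abs(a[:,2]-z0)<.02]
Ps=s["P"]; zs=np.nanmedian(Ps[210:240,290:320,2]); print("scene stool z",zs)
for n,(u,v,) in dict(A=(161,228),B=(172,190),C=(377,188),D=(363,223),Y1=(142,245),Y2=(185,238),sharp=(165,146)).items():
    for nm,Q,zz in(("top",P,z0),("sc",Ps,zs)):
        if nm=="top":
            q=Q[v-14:v+15,u-14:u+15].reshape(-1,3); c0=np.nanmedian(Q[v-3:v+4,u-3:u+4].reshape(-1,3),0)[:2]
        else: q=Q.reshape(-1,3)
        k=(np.linalg.norm(q[:,:2]-c0,axis=1)<.04)&(q[:,2]>zz+.008); q=q[k]
        if len(q)<5: print(n,nm,len(q));continue
        h=np.percentile(q[:,2],95)-zz; top=q[q[:,2]>zz+h-.008]
        (cx,cy),r=cv2.minEnclosingCircle(top[:,:2].astype(np.float32))
        print(n,nm,len(q),"h %.4f"%h,"c %.4f %.4f r %.4f"%(cx,cy,r),"mean",q[:,:2].mean(0))
for nm,d in(("top",t),("sc",s)):
    hsv=cv2.cvtColor(d["I"],cv2.COLOR_RGB2HSV); m=cv2.inRange(hsv,(5,150,80),(16,255,255))
    n,l,st,_=cv2.connectedComponentsWithStats(m)
    p=d["P"].reshape(-1,3); k=(m.ravel()>0)&(p[:,2]>.0-.6)
    p=p[k]; near=np.linalg.norm(p[:,:2]-np.nanmedian(P[190:200,238:248].reshape(-1,3),0)[:2],axis=1)<.2; p=p[near]
    rect=cv2.minAreaRect(p[:,:2].astype(np.float32)); print(nm,"tray",len(p),rect,"zmax",np.percentile(p[:,2],[2,50,98]))
print("hooks end top pix",P[183,204])
im=s["I"]; save("sc_c.png",cv2.resize(im[95:330,60:440],None,fx=2,fy=2,interpolation=cv2.INTER_CUBIC))
E
python3 m.py
```

```text
stool z 0.0005758628822348788
scene stool z 0.0013658722049005867
A top 76 h 0.0389 c 0.4527 0.2989 r 0.0128 mean [0.4527 0.2989]
A sc 144 h 0.0389 c 0.4563 0.2998 r 0.0142 mean [0.4581 0.3009]
B top 39 h 0.0312 c 0.5686 0.2665 r 0.0092 mean [0.5688 0.2656]
B sc 75 h 0.0318 c 0.5686 0.2647 r 0.0100 mean [0.5699 0.2666]
C top 212 h 0.0525 c 0.5556 -0.3445 r 0.0210 mean [ 0.5552 -0.3439]
C sc 249 h 0.0510 c 0.5581 -0.3429 r 0.0227 mean [ 0.5598 -0.3401]
D top 149 h 0.0451 c 0.4534 -0.3020 r 0.0182 mean [ 0.4531 -0.301 ]
D sc 161 h 0.0448 c 0.4570 -0.3032 r 0.0193 mean [ 0.4603 -0.2987]
Y1 top 85 h 0.0395 c 0.4033 0.3500 r 0.0127 mean [0.4035 0.3496]
Y1 sc 141 h 0.0384 c 0.4055 0.3514 r 0.0143 mean [0.4075 0.3516]
Y2 top 80 h 0.0400 c 0.4225 0.2269 r 0.0138 mean [0.422  0.2262]
Y2 sc 138 h 0.0383 c 0.4246 0.2262 r 0.0146 mean [0.4264 0.2278]
sharp top 33 h 0.0148 c 0.7126 0.2897 r 0.0132 mean [0.7122 0.2887]
sharp sc 58 h 0.0140 c 0.7139 0.2883 r 0.0139 mean [0.7135 0.2889]
top tray 1847 ((0.5539650917053223, 0.052657850086688995), (0.281753271818161, 0.06567342579364777), 72.85848999023438) zmax [-0.0016  0.0046  0.0183]
sc tray 1970 ((0.5557894706726074, 0.05344296991825104), (0.2831341624259949, 0.06761307269334793), 73.6144790649414) zmax [0.0009 0.0062 0.0186]
hooks end top pix [0.5922 0.1682 0.0018]
```

```bash
cat > go.py <<'E'
import sys
from h import *
# usage: go.py yaw x,y,z ...  -> jog fractions from the present pose
np.set_printoptions(precision=4,suppress=True)
s=ctrl.observe(); M=R.from_rotvec(s["tcp_rot"]).as_matrix(); p=np.array(s["position"])
c,q=np.cos(np.radians(float(sys.argv[1]))),np.sin(np.radians(float(sys.argv[1])))
X=np.array([c,q,0]);Y=np.array([0,0,-1.]);G=np.stack([X,Y,np.cross(X,Y)],1)
print("t",s["t"],"p",p,"gap",s["finger_gap"],"F",s["ft_force"])
print("turn",R.from_matrix(M.T@G).as_rotvec()/(np.pi/2))
for a in sys.argv[2:]:
    w=np.array(eval(a)); print(a,"shift",M.T@(w-p)/.3)
E
python3 go.py -16.8 .4555,-.3025,.13 .4555,-.3025,.014
```

```text
t 0.1 p [ 0.2914 -0.6082  0.1916] gap 0.08546300865418906 F [ 0.0354 -0.0477  0.2959]
turn [-0.0004 -0.5289 -0.001 ]
.4555,-.3025,.13 shift [-0.6823  0.2064  0.9336]
.4555,-.3025,.014 shift [-0.6817  0.593   0.9337]
```

>>> jog_arm(series=[[[-0.682,0.207,0.934],[0,-0.529,0],0.6],[[-0.682,0.207,0.934],[0,-0.529,0],0.6],[[-0.682,0.207,0.934],[0,-0.529,0],0.6],[[-0.682,0.207,0.934],[0,-0.529,0],0.6],[[-0.682,0.207,0.934],[0,-0.529,0],0.6],[[-0.682,0.207,0.934],[0,-0.529,0],0.6],[[-0.682,0.207,0.934],[0,-0.529,0],0.6],[[-0.682,0.207,0.934],[0,-0.529,0],0.6],[[-0.682,0.207,0.934],[0,-0.529,0],0.6],[[-0.682,0.207,0.934],[0,-0.529,0],0.6]], newtons=40)

```text
t: 1.1
position: [0.4552, -0.3045, 0.1303]
tcp_rot: [-1.559, 0.232, -0.231]
ft_force: [-1.2, 0.4, -0.4]
finger_gap: 0.0684
```

```bash
python3 go.py -16.8 .4555,-.3025,.018 ; python3 -c "
from h import *
f=ctrl.grab_frame('wrist');save('w1.png',f['frame'])
P=cloud(f).reshape(-1,3);k=(P[:,2]>.03)&(P[:,2]<.06)&(np.linalg.norm(P[:,:2]-[.4555,-.3025],axis=1)<.05);q=P[k]
print(len(q),cv2.minEnclosingCircle(q[q[:,2]>.04][:,:2].astype(np.float32)),q[:,2].max())"
```

```text
t 1.1 p [ 0.4552 -0.3045  0.1303] gap 0.06843752728932834 F [-1.1658  0.4236 -0.3908]
turn [ 0.0006 -0.0011 -0.0002]
.4555,-.3025,.018 shift [-0.001   0.3744  0.0071]
735 ((0.45572367310523987, -0.3013594448566437), 0.017177503556013107) 0.046594042334488994
```

View pics/w1.png

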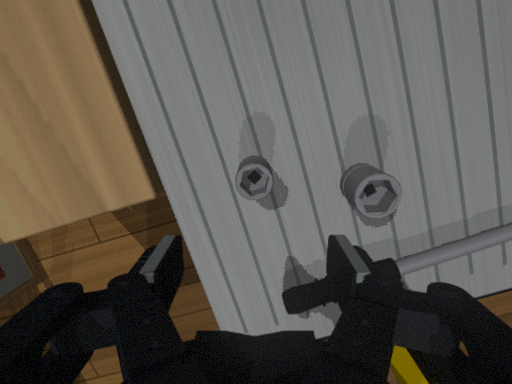

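The wrist view shows the 34.5 mm socket at (254,178) and the 42.5 mm one at (376,190). The measurements agree to within about 1 mm.

>>> jog_arm(series=[[[-0.001,0.16,0.009],[0,0,0],0.6],[[-0.001,0.3,0.009],[0,0,0],0.6],[[-0.001,0.388,0.009],[0,0,0],0.6],[[-0.001,0.388,0.009],[0,0,0],0.6],[[-0.001,0.388,0.009],[0,0,0],-0.5],[[-0.001,0.388,0.009],[0,0,0],-0.5],[[-0.001,0.388,0.009],[0,0,0],-0.5],[[-0.001,0.388,0.009],[0,0,0],-0.5],[[-0.001,0.388,0.009],[0,0,0],-0.5],[[-0.001,0.388,0.009],[0,0,0],-0.5]])

```text
t: 2.15
position: [0.4567, -0.3006, 0.0145]
tcp_rot: [-1.559, 0.229, -0.231]
ft_force: [-0.5, 0.3, -0.2]
finger_gap: 0.0214
```

```bash
python3 go.py -16.8 .4555,-.3025,.11 .5415,.0085,.11
```

```text
t 2.15 p [ 0.4567 -0.3006  0.0145] gap 0.021433491489771556 F [-0.5156  0.2804 -0.1523]
turn [0.0002 0.0001 0.0005]
.4555,-.3025,.11 shift [-0.0017 -0.3185 -0.0073]
.5415,.0085,.11 shift [-0.0266 -0.3188  1.068 ]
```

```bash
python3 -c "
from h import *
a=ctrl.grab_frame('wrist')['frame'];b=ctrl.grab_frame('scene')['frame'][95:215,60:260]
save('w2.png',np.hstack([cv2.resize(a,(400,300)),cv2.resize(b,(400,300))]))"
```

```text
(no output)
```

View pics/w2.png

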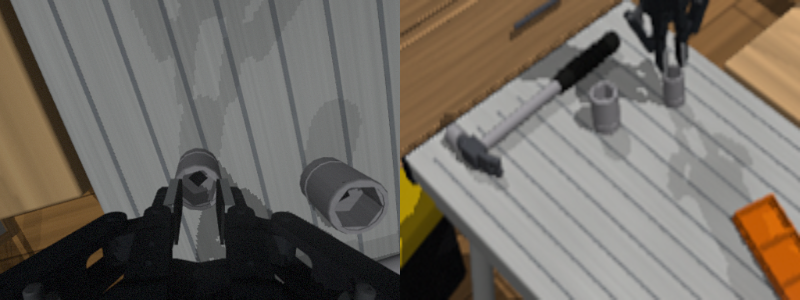

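```bash
python3 -c "
from h import *
np.set_printoptions(precision=4,suppress=True)
for n in('wrist','top'):
    f=ctrl.grab_frame(n);P=cloud(f);T=f['world_from_camera']
    q=P.reshape(-1,3);k=(q[:,2]>.036)&(q[:,2]<.05)&(np.linalg.norm(q[:,:2]-[.4557,-.3025],axis=1)<.03);q=q[k]
    print(n,len(q),cv2.minEnclosingCircle(q[:,:2].astype(np.float32)),q.mean(0))
    s=ctrl.observe();pc=T[:3,:3].T@(np.array(s['position'])+[0,0,.019]-T[:3,3])
    print('grasp pt px',cv2.projectPoints(pc[None],np.zeros(3),np.zeros(3),f['K'],np.array([f['k1'],0,0,0.]))[0].ravel(), 'cam',T[:3,3])
    if n=='wrist':
        for v in range(200,300,12): print(v,[P[v,u].round(3).tolist() for u in (205,225,255,285,305)])
        save('w3.png',cv2.resize(f['frame'][180:300,160:360],(800,480)))
"
```

```text
wrist 1442 ((0.45595043897628784, -0.30110451579093933), 0.017320802435278893) [ 0.4569 -0.2998  0.0427]
grasp pt px [254.0995 230.7772] cam [ 0.4764 -0.2355  0.1963]
200 [[0.428, -0.283, 0.001], [0.441, -0.287, 0.001], [0.461, -0.286, 0.025], [0.478, -0.299, 0.001], [0.491, -0.302, 0.001]]
212 [[0.426, -0.291, 0.002], [0.438, -0.295, 0.001], [0.461, -0.286, 0.044], [0.476, -0.307, 0.001], [0.489, -0.311, 0.0]]
224 [[0.423, -0.299, 0.001], [0.444, -0.289, 0.041], [0.457, -0.3, 0.025], [0.474, -0.315, 0.0], [0.486, -0.318, 0.001]]
236 [[0.42, -0.308, -0.0], [0.447, -0.286, 0.066], [0.455, -0.307, 0.025], [0.473, -0.293, 0.067], [0.484, -0.327, 0.0]]
248 [[nan, nan, nan], [0.449, -0.286, 0.079], [0.453, -0.314, 0.027], [0.472, -0.293, 0.079], [0.48, -0.3, 0.07]]
260 [[0.44, -0.288, 0.081], [0.449, -0.286, 0.089], [0.453, -0.313, 0.043], [0.471, -0.292, 0.09], [0.478, -0.299, 0.082]]
272 [[0.444, -0.283, 0.1], [0.448, -0.29, 0.091], [0.444, -0.343, 0.001], [0.47, -0.297, 0.091], [0.477, -0.293, 0.101]]
284 [[0.445, -0.284, 0.107], [0.447, -0.295, 0.092], [0.442, -0.352, 0.001], [0.469, -0.302, 0.091], [0.476, -0.293, 0.108]]
296 [[0.449, -0.28, 0.121], [0.445, -0.3, 0.092], [0.439, -0.362, 0.001], [0.467, -0.307, 0.09], [0.475, -0.288, 0.122]]
top 17 ((0.45502233505249023, -0.29088348150253296), 0.013221494853496552) [ 0.4567 -0.2882  0.042 ]
grasp pt px [362.7148 223.1297] cam [ 0.3569 -0.0022  1.3129]
```

View pics/w3.png

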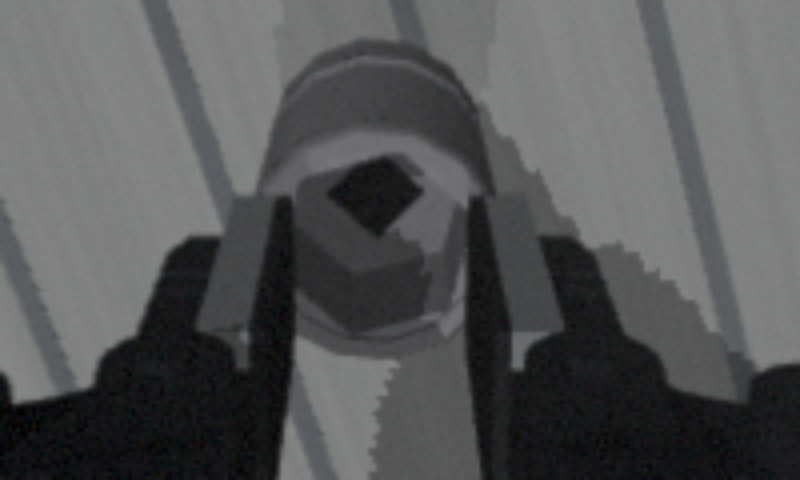

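```bash
python3 -c "
from h import *
np.set_printoptions(precision=3,suppress=True,linewidth=200)
f=ctrl.grab_frame('wrist');P=cloud(f)
for v in range(222,266,3): print(v,*[ '%.3f,%.3f,%.3f'%tuple(P[v,u]) for u in (212,216,220,224,228,232)])
f=ctrl.grab_frame('scene');P=cloud(f)
save('s3.png',cv2.resize(f['frame'][80:160,140:260],(750,500),interpolation=cv2.INTER_NEAREST))
"
```

```text
222 0.428,-0.299,0.001 0.430,-0.300,0.001 0.433,-0.301,0.001 0.435,-0.301,0.001 0.446,-0.287,0.045 0.448,-0.288,0.044
225 0.427,-0.301,0.001 0.429,-0.302,0.001 0.432,-0.303,0.001 0.435,-0.304,0.001 0.446,-0.289,0.044 0.448,-0.289,0.045
228 0.426,-0.303,0.001 0.429,-0.304,0.000 0.431,-0.305,0.000 0.443,-0.290,0.043 0.445,-0.290,0.044 0.447,-0.292,0.043
231 0.425,-0.305,0.001 0.428,-0.306,0.001 0.445,-0.285,0.060 0.446,-0.286,0.060 0.448,-0.286,0.061 0.449,-0.288,0.056
234 0.425,-0.307,0.001 0.427,-0.308,0.001 0.445,-0.285,0.063 0.447,-0.286,0.064 0.449,-0.286,0.064 0.449,-0.289,0.058
237 0.424,-0.309,0.002 0.444,-0.284,0.069 0.446,-0.285,0.069 0.447,-0.286,0.067 0.449,-0.285,0.069 0.449,-0.290,0.059
240 0.440,-0.288,0.062 0.444,-0.285,0.071 0.446,-0.285,0.071 0.447,-0.286,0.071 0.449,-0.286,0.070 0.448,-0.292,0.059
243 0.440,-0.288,0.065 0.444,-0.285,0.074 0.446,-0.285,0.074 0.448,-0.286,0.074 0.449,-0.286,0.074 0.448,-0.293,0.059
246 0.441,-0.288,0.068 0.445,-0.285,0.077 0.446,-0.285,0.077 0.448,-0.286,0.077 0.450,-0.286,0.077 0.448,-0.294,0.060
249 0.443,-0.285,0.079 0.445,-0.285,0.081 0.447,-0.285,0.081 0.448,-0.286,0.079 0.450,-0.286,0.081 0.447,-0.296,0.060
252 0.444,-0.284,0.084 0.445,-0.285,0.083 0.447,-0.286,0.081 0.449,-0.286,0.083 0.449,-0.287,0.080 0.447,-0.297,0.061
255 0.444,-0.285,0.085 0.445,-0.286,0.084 0.447,-0.286,0.085 0.449,-0.286,0.085 0.449,-0.289,0.081 0.446,-0.298,0.060
258 0.444,-0.285,0.087 0.446,-0.285,0.088 0.448,-0.285,0.088 0.449,-0.286,0.088 0.449,-0.289,0.081 0.446,-0.300,0.061
261 0.445,-0.285,0.089 0.446,-0.285,0.090 0.448,-0.286,0.090 0.449,-0.286,0.090 0.449,-0.290,0.083 0.445,-0.301,0.062
264 0.446,-0.284,0.095 0.446,-0.286,0.091 0.448,-0.286,0.091 0.449,-0.287,0.091 0.448,-0.292,0.082 0.445,-0.302,0.061
```

View pics/s3.png

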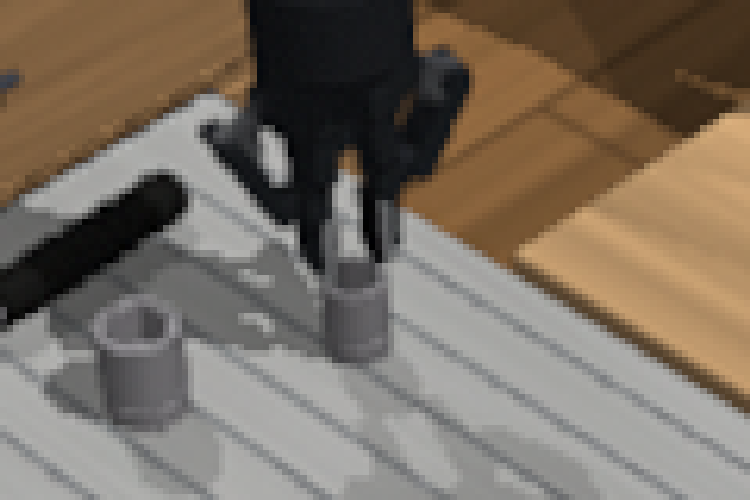

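The scene view shows the gripper's tips stopped just above the 34.5 mm socket at (355,265). Depth puts the tips at z≈0.058, although the TCP reads 0.0145. The TCP reading therefore disagrees with the cameras by about 43 mm along the tool, so I'll reopen, descend carefully and watch the force.

>>> jog_arm(series=[[[0,0,0],[0,0,0],0.6],[[0,0,0],[0,0,0],0.6],[[0,0,0],[0,0,0],0.6],[[0,0,0],[0,0,0],0.6],[[0,0,0],[0,0,0],0.6],[[0,0.03,0],[0,0,0],0.6],[[0,0.06,0],[0,0,0],0.6],[[0,0.09,0],[0,0,0],0.6],[[0,0.09,0],[0,0,0],0.6]])

```text
t: 3.35
position: [0.4552, -0.2997, -0.0148]
tcp_rot: [-1.557, 0.232, -0.227]
ft_force: [0.0, 1.3, -0.2]
finger_gap: 0.0685
```

```bash
cat > tip.py <<'E'
from h import *
# lowest height of finger-side points seen by wrist camera: fingers lie within 45mm in y_tool.. print profile in tool axes
np.set_printoptions(precision=3,suppress=True)
s=ctrl.observe();M=R.from_rotvec(s["tcp_rot"]).as_matrix();f=ctrl.grab_frame("wrist")
q=(cloud(f).reshape(-1,3)-s["position"])@M
g=s["finger_gap"]/2
for sg in(-1,1):
    x=q[:,0]*sg; k=(x>g-.004)&(x<g+.014)&(abs(q[:,2])<.02)&(q[:,1]<.1)
    h=np.histogram(-q[k,1],np.arange(-.06,.1,.01)); print(sg,dict(zip((h[1][:-1]*1000).round().astype(int).tolist(),h[0].tolist())))
print(s["position"],s["finger_gap"],s["ft_force"])
E
python3 tip.py
```

```text
-1 {-60: 0, -50: 0, -40: 0, -30: 0, -20: 0, -10: 0, 0: 0, 10: 1773, 20: 0, 30: 0, 40: 59, 50: 450, 60: 600, 70: 687, 80: 558}
1 {-60: 0, -50: 0, -40: 0, -30: 0, -20: 0, -10: 0, 0: 0, 10: 1803, 20: 0, 30: 0, 40: 61, 50: 448, 60: 620, 70: 700, 80: 555}
[ 0.455 -0.3   -0.015] 0.06853570944570658 [ 0.02   1.261 -0.166]
```

Tips sit about 48 mm above the reported TCP at this opening (about 44 mm when nearly shut). I'll work with that offset.

>>> jog_arm(series=[[[0,0.03,0],[0,0,0],0.6],[[0,0.055,0],[0,0,0],0.6],[[0,0.055,0],[0,0,0],0.6],[[0,0.055,0],[0,0,0],-0.6],[[0,0.055,0],[0,0,0],-0.6],[[0,0.055,0],[0,0,0],-0.6],[[0,0.055,0],[0,0,0],-0.6],[[0,0.055,0],[0,0,0],-0.6]], newtons=60)

```text
t: 4.2
position: [0.457, -0.3007, -0.029]
tcp_rot: [-1.559, 0.229, -0.231]
ft_force: [-0.0, -0.1, 3.7]
finger_gap: 0.0332
```

```bash
python3 go.py -16.8 .5415,.0085,.07 .5415,.0085,-.027
```

```text
t 4.2 p [ 0.457  -0.3007 -0.029 ] gap 0.033205940554078606 F [-0.0299 -0.106   3.6563]
turn [0.0002 0.0001 0.0007]
.5415,.0085,.07 shift [-0.0276 -0.3303  1.0681]
.5415,.0085,-.027 shift [-0.028  -0.007   1.0682]
```

>>> jog_arm(series=[[[0,-0.08,0],[0,0,0],-0.6],[[0,-0.2,0],[0,0,0],-0.6],[[0,-0.32,0.05],[0,0,0],-0.6],[[0,-0.33,0.18],[0,0,0],-0.6],[[-0.01,-0.33,0.33],[0,0,0],-0.6],[[-0.01,-0.33,0.49],[0,0,0],-0.6],[[-0.02,-0.33,0.65],[0,0,0],-0.6],[[-0.02,-0.33,0.8],[0,0,0],-0.6],[[-0.028,-0.33,0.93],[0,0,0],-0.6],[[-0.028,-0.33,1.0],[0,0,0],-0.6]])

```text
t: 5.2
position: [0.535, -0.0063, 0.0694]
tcp_rot: [-1.557, 0.226, -0.226]
ft_force: [0.3, -0.8, -0.9]
finger_gap: 0.0333
```

```bash
python3 go.py -16.8 .5415,.0085,.07 .5415,.0085,-.026
```

```text
t 5.2 p [ 0.535  -0.0063  0.0694] gap 0.033304432174433254 F [ 0.3261 -0.802  -0.8796]
turn [-0.0011  0.0034 -0.0004]
.5415,.0085,.07 shift [ 0.0067 -0.0019  0.0533]
.5415,.0085,-.026 shift [0.0069 0.3181 0.0527]
```

>>> jog_arm(series=[[[0,0,0.03],[0,0,0],-0.6],[[0,0,0.03],[0,0,0],-0.6],[[0,0.1,0.03],[0,0,0],-0.6],[[0,0.2,0.03],[0,0,0],-0.6],[[0,0.26,0.03],[0,0,0],-0.6],[[0,0.26,0.03],[0,0,0],-0.6],[[0,0.26,0.03],[0,0,0],-0.6]])

```text
t: 5.9
position: [0.5375, -0.0039, -0.0084]
tcp_rot: [-1.559, 0.232, -0.232]
ft_force: [-0.3, 0.5, -1.7]
finger_gap: 0.0332
```

```bash
python3 go.py -16.8 .5415,.0085,-.025; python3 -c "
from h import *
a=ctrl.grab_frame('wrist')['frame'];b=ctrl.grab_frame('scene')['frame'][150:270,180:340]
save('w4.png',np.hstack([cv2.resize(a,(400,300)),cv2.resize(b,(400,300))]))"
```

```text
t 5.9 p [ 0.5375 -0.0039 -0.0084] gap 0.03324719767040898 F [-0.2608  0.4842 -1.7   ]
turn [ 0.0006 -0.0013 -0.0002]
.5415,.0085,-.025 shift [0.0006 0.0553 0.0435]
```

View pics/w4.png

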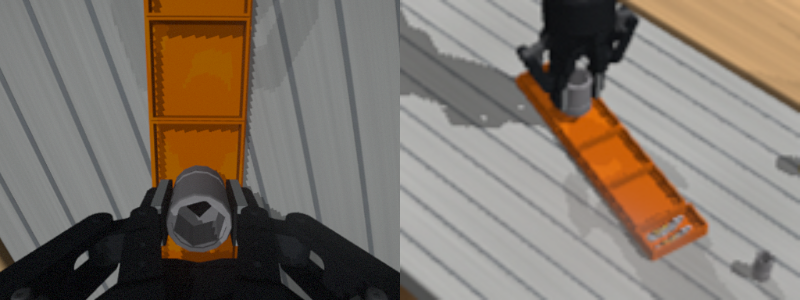

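The wrist view shows the socket gripped at (200,210) over the third bin from the hooks. It needs about 13 mm more along the row, then lowering.

>>> jog_arm(series=[[[0,0,0.043],[0,0,0],-0.6],[[0,0,0.043],[0,0,0],-0.6],[[0,0.025,0.043],[0,0,0],-0.6],[[0,0.045,0.043],[0,0,0],-0.6],[[0,0.052,0.043],[0,0,0],-0.6],[[0,0.052,0.043],[0,0,0],-0.6],[[0,0.052,0.043],[0,0,0],-0.6]])

```text
t: 6.7
position: [0.5413, 0.01, -0.0243]
tcp_rot: [-1.559, 0.23, -0.23]
ft_force: [0.3, 0.0, -1.4]
finger_gap: 0.0331
```

```bash
cat > tray.py <<'E'
import sys
from h import *
# sockets seen in tray frame: wrist cloud points above 22 mm within 30 mm of given tray x
s=ctrl.observe(); f=ctrl.grab_frame(sys.argv[1]); P=cloud(f).reshape(-1,3)
a=np.radians(-106.8); c,q=np.cos(a),np.sin(a)
d=P[:,:2]-[.5549,.053]; tx=d@[c,q]; ty=d@[-q,c]
for x0 in(-.0755,-.0145,.0465,.1075):
    k=(abs(tx-x0)<.032)&(abs(ty)<.035)&(P[:,2]>.02)&(P[:,2]<.06)
    if k.sum()<10: continue
    z=np.percentile(P[k,2],95); k&=P[:,2]>z-.008
    (x,y),r=cv2.minEnclosingCircle(np.stack([tx,ty],1)[k].astype(np.float32)); print("bin %.4f"%x0,"c %.4f %.4f r %.4f top %.4f"%(x,y,r,z))
E
python3 go.py -16.8 .5415,.0085,-.025; python3 tray.py wrist
```

```text
t 6.7 p [ 0.5413  0.01   -0.0243] gap 0.03312629318680872 F [ 0.2911  0.0456 -1.4181]
turn [ 0.0001  0.     -0.0002]
.5415,.0085,-.025 shift [ 0.0019  0.0025 -0.0046]
bin 0.0465 c 0.0378 0.0000 r 0.0350 top 0.0547
```

>>> jog_arm(series=[[[0,0.003,0],[0,0,0],-0.6],[[0,0.006,0],[0,0,0],-0.6],[[0,0.009,0],[0,0,0],-0.6],[[0,0.009,0],[0,0,0],-0.6]])

```text
t: 7.15
position: [0.5416, 0.01, -0.0254]
tcp_rot: [-1.559, 0.23, -0.231]
ft_force: [-2.7, 0.3, 9.0]
finger_gap: 0.0331
```

>>> jog_arm(series=[[[0,0,0],[0,0,0],0.2],[[0,0,0],[0,0,0],0.2],[[0,0,0],[0,0,0],0.2],[[0,-0.06,0],[0,0,0],0.2],[[0,-0.18,0],[0,0,0],0.4],[[0.0,-0.34,0],[0,0,0],0.6],[[0.06,-0.38,-0.15],[0,0,0],0.7],[[0.12,-0.38,-0.3],[0,0,0],0.7],[[0.18,-0.38,-0.45],[0,0,0],0.7],[[0.24,-0.38,-0.6],[0,0,0],0.7]])

```text
t: 8.15
position: [0.5592, -0.1857, 0.088]
tcp_rot: [-1.559, 0.228, -0.232]
ft_force: [0.9, 0.1, -0.3]
finger_gap: 0.0726
```

```bash
python3 go.py -16.8 .5567,-.344,.06; python3 tray.py top
```

```text
t 8.15 p [ 0.5592 -0.1857  0.088 ] gap 0.0725640847146015 F [ 0.9326  0.1473 -0.2828]
turn [ 0.0003 -0.      0.0018]
.5567,-.344,.06 shift [ 0.1444  0.0941 -0.5076]
bin 0.0465 c 0.0464 0.0003 r 0.0171 top 0.0497
```

Socket_24 is in place at tray (0.0464, 0.0003).

>>> jog_arm(series=[[[0.05,0.04,-0.15],[0,0,0],0.7],[[0.09,0.06,-0.3],[0,0,0],0.7],[[0.13,0.09,-0.44],[0,0,0],0.7],[[0.144,0.12,-0.508],[0,0,0],0.7],[[0.144,0.12,-0.508],[0,0,0],0.7],[[0.144,0.12,-0.508],[0,0,0],0.7],[[0.144,0.12,-0.508],[0,0,0],0.7]])

```text
t: 8.9
position: [0.5569, -0.3387, 0.0517]
tcp_rot: [-1.558, 0.227, -0.228]
ft_force: [-0.6, 0.7, 0.1]
finger_gap: 0.0723
```

```bash
cat > near.py <<'E'
import sys
from h import *
x,y,h=map(float,sys.argv[1:4]); f=ctrl.grab_frame("wrist"); P=cloud(f).reshape(-1,3)
q=P[(np.linalg.norm(P[:,:2]-[x,y],axis=1)<.04)&(P[:,2]>h-.006)&(P[:,2]<h+.005)]
print(len(q),cv2.minEnclosingCircle(q[:,:2].astype(np.float32)) if len(q)>5 else "")
E
python3 near.py .5567 -.344 .05; python3 go.py -16.8 .5567,-.344,-.029
```

```text
1812 ((0.5559352040290833, -0.34382033348083496), 0.021468831226229668)
t 8.95 p [ 0.5569 -0.3389  0.0518] gap 0.07248094851757765 F [-0.0455  0.8311  0.2635]
turn [-0.0007  0.0023  0.0007]
.5567,-.344,-.029 shift [ 0.0038  0.2695 -0.0169]
```

>>> jog_arm(series=[[[0.003,0,-0.016],[0,0,0],0.7],[[0.003,0.1,-0.016],[0,0,0],0.7],[[0.003,0.2,-0.016],[0,0,0],0.7],[[0.003,0.267,-0.016],[0,0,0],0.7],[[0.003,0.267,-0.016],[0,0,0],0.7],[[0.003,0.267,-0.016],[0,0,0],-0.4],[[0.003,0.267,-0.016],[0,0,0],-0.4],[[0.003,0.267,-0.016],[0,0,0],-0.4],[[0.003,0.267,-0.016],[0,0,0],-0.4],[[0.003,0.267,-0.016],[0,0,0],-0.4]], newtons=70)

```text
t: 9.95
position: [0.5567, -0.3469, -0.0268]
tcp_rot: [-1.56, 0.227, -0.233]
ft_force: [-0.5, 0.2, 6.0]
finger_gap: 0.041
```

```bash
python3 go.py -16.8 .5238,-.0499,.07
```

```text
t 9.95 p [ 0.5567 -0.3469 -0.0268] gap 0.040984087547092894 F [-0.4561  0.2089  6.008 ]
turn [0.0004 0.0001 0.0022]
.5238,-.0499,.07 shift [-0.3899 -0.3246  0.9158]
```

>>> jog_arm(series=[[[0,-0.06,0],[0,0,0],-0.4],[[0,-0.18,0],[0,0,0],-0.4],[[0,-0.31,0.02],[0,0,0],-0.4],[[-0.05,-0.33,0.12],[0,0,0],-0.4],[[-0.11,-0.33,0.26],[0,0,0],-0.4],[[-0.17,-0.33,0.4],[0,0,0],-0.4],[[-0.23,-0.33,0.54],[0,0,0],-0.4],[[-0.29,-0.33,0.68],[0,0,0],-0.4],[[-0.35,-0.33,0.82],[0,0,0],-0.4],[[-0.39,-0.33,0.905],[0,0,0],-0.4]])

```text
t: 10.95
position: [0.5207, -0.0483, 0.0704]
tcp_rot: [-1.558, 0.227, -0.227]
ft_force: [0.3, 0.7, -2.3]
finger_gap: 0.0412
```

>>> jog_arm(series=[[[0,0,0],[0,0,0],-0.4],[[0,0,0],[0,0,0],-0.4],[[0,0,0],[0,0,0],-0.4]])

```text
t: 11.25
position: [0.5216, -0.0541, 0.0701]
tcp_rot: [-1.559, 0.231, -0.232]
ft_force: [0.9, -0.9, -2.3]
finger_gap: 0.041
```

```bash
python3 go.py -16.8 .5238,-.0499,-.0225
```

```text
t 11.25 p [ 0.5216 -0.0541  0.0701] gap 0.04102765335092418 F [ 0.871  -0.9319 -2.3018]
turn [ 0.0005 -0.0012  0.0002]
.5238,-.0499,-.0225 shift [0.0029 0.3087 0.0156]
```

>>> jog_arm(series=[[[0.002,0.06,0.008],[0,0,0],-0.4],[[0.002,0.16,0.008],[0,0,0],-0.4],[[0.002,0.24,0.008],[0,0,0],-0.4],[[0.002,0.28,0.008],[0,0,0],-0.4],[[0.002,0.295,0.008],[0,0,0],-0.4],[[0.002,0.3,0.008],[0,0,0],-0.4],[[0.002,0.3,0.008],[0,0,0],-0.4],[[0.002,0.3,0.008],[0,0,0],-0.4]])

```text
t: 12.05
position: [0.5238, -0.0505, -0.0189]
tcp_rot: [-1.558, 0.229, -0.232]
ft_force: [0.5, 0.4, -1.9]
finger_gap: 0.041
```

Still carrying its weight, about 4 mm to go.

>>> jog_arm(series=[[[0,0.004,0],[0,0,0],-0.4],[[0,0.008,0],[0,0,0],-0.4],[[0,0.012,0],[0,0,0],-0.4],[[0,0.012,0],[0,0,0],-0.4],[[0,0.012,0],[0,0,0],-0.4]])

```text
t: 12.55
position: [0.523, -0.0504, -0.0232]
tcp_rot: [-1.559, 0.23, -0.23]
ft_force: [-1.2, 0.1, 1.7]
finger_gap: 0.041
```

>>> jog_arm(series=[[[0,0,0],[0,0,0],0.4],[[0,0,0],[0,0,0],0.4],[[0,0,0],[0,0,0],0.4],[[0,-0.06,0],[0,0,0],0.4],[[0,-0.18,0],[0,0,0],0.4],[[0,-0.33,0],[0,0,0],0.2],[[-0.03,-0.36,0.14],[0,0,0],0.2],[[-0.06,-0.36,0.3],[0,0,0],0.2],[[-0.09,-0.36,0.46],[0,0,0],0.2],[[-0.1,-0.36,0.62],[0,0,0],0.2]])

```text
t: 13.55
position: [0.5475, 0.1381, 0.0849]
tcp_rot: [-1.559, 0.23, -0.23]
ft_force: [0.9, 0.2, -0.0]
finger_gap: 0.0514
```

```bash
python3 go.py -16.8 .5686,.2657,.03; python3 tray.py top
```

```text
t 13.55 p [0.5475 0.1381 0.0849] gap 0.05139273375230841 F [ 0.8905  0.2213 -0.0206]
turn [0.0001 0.0001 0.0003]
.5686,.2657,.03 shift [-0.0555  0.1829  0.4277]
bin 0.0465 c 0.0464 0.0004 r 0.0170 top 0.0504
bin 0.1075 c 0.1060 -0.0004 r 0.0208 top 0.0566
```

Both large sockets are placed. Next is the smallest.

>>> jog_arm(series=[[[-0.02,0.03,0.12],[0,0,0],0.2],[[-0.04,0.08,0.26],[0,0,0],0.2],[[-0.05,0.13,0.38],[0,0,0],0.2],[[-0.055,0.17,0.425],[0,0,0],0.2],[[-0.055,0.18,0.428],[0,0,0],0.2],[[-0.055,0.18,0.428],[0,0,0],0.2],[[-0.055,0.18,0.428],[0,0,0],0.2],[[-0.055,0.18,0.428],[0,0,0],0.2]])

```text
t: 14.4
position: [0.57, 0.262, 0.0313]
tcp_rot: [-1.559, 0.231, -0.233]
ft_force: [-0.0, 0.3, 0.7]
finger_gap: 0.0516
```

```bash
python3 near.py .5686 .2657 .032; python3 go.py -16.8 .5686,.2657,-.034
```

```text
406 ((0.5683088302612305, 0.26745086908340454), 0.009232556447386742)
t 14.45 p [0.5699 0.2624 0.0313] gap 0.050971273228765386 F [-0.1429  0.1653  0.7763]
turn [ 0.     -0.0014  0.0009]
.5686,.2657,-.034 shift [-0.0078  0.2177  0.0093]
```

>>> jog_arm(series=[[[-0.008,0,0.013],[0,0,0],0.2],[[-0.008,0.08,0.013],[0,0,0],0.2],[[-0.008,0.17,0.013],[0,0,0],0.2],[[-0.008,0.218,0.013],[0,0,0],0.2],[[-0.008,0.218,0.013],[0,0,0],0.2],[[-0.008,0.218,0.013],[0,0,0],-0.9],[[-0.008,0.218,0.013],[0,0,0],-0.9],[[-0.008,0.218,0.013],[0,0,0],-0.9],[[-0.008,0.218,0.013],[0,0,0],-0.9],[[-0.008,0.218,0.013],[0,0,0],-0.9]], newtons=50)

```text
t: 15.45
position: [0.5691, 0.2692, -0.0334]
tcp_rot: [-1.557, 0.228, -0.232]
ft_force: [-0.2, 0.3, 6.3]
finger_gap: 0.0157
```

```bash
python3 go.py -16.8 .5767,.1253,.07
```

```text
t 15.45 p [ 0.5691  0.2692 -0.0334] gap 0.015737137553968734 F [-0.1633  0.2562  6.2687]
turn [-0.0012  0.0001  0.0013]
.5767,.1253,.07 shift [ 0.1634 -0.3452 -0.4511]
```

>>> jog_arm(series=[[[0,-0.06,0],[0,0,0],-0.9],[[0,-0.18,0],[0,0,0],-0.9],[[0,-0.28,0],[0,0,0],-0.9],[[0.05,-0.3,-0.1],[0,0,0],-0.9],[[0.1,-0.3,-0.24],[0,0,0],-0.9],[[0.14,-0.3,-0.37],[0,0,0],-0.9],[[0.16,-0.3,-0.44],[0,0,0],-0.9],[[0.16,-0.3,-0.44],[0,0,0],-0.9],[[0.16,-0.3,-0.44],[0,0,0],-0.9],[[0.16,-0.3,-0.44],[0,0,0],-0.9]])

```text
t: 16.45
position: [0.5756, 0.13, 0.0553]
tcp_rot: [-1.557, 0.228, -0.228]
ft_force: [0.5, 0.1, 0.4]
finger_gap: 0.016
```

```bash
python3 go.py -16.8 .5767,.1253,-.0295;python3 -c "
from h import *
a=ctrl.grab_frame('wrist')['frame'];b=ctrl.grab_frame('scene')['frame'][150:270,180:340]
save('w5.png',np.hstack([cv2.resize(a,(400,300)),cv2.resize(b,(400,300))]))"
```

```text
t 16.45 p [0.5756 0.13   0.0553] gap 0.016013585354995013 F [0.5332 0.0975 0.403 ]
turn [-0.0008  0.0014 -0.    ]
.5767,.1253,-.0295 shift [ 0.0079  0.2826 -0.0145]
```

View pics/w5.png

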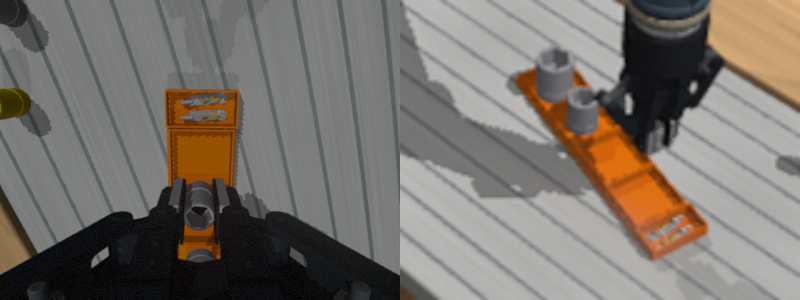

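The smallest socket is held upright over the bin beside the hooks.

>>> jog_arm(series=[[[0.007,0.06,-0.01],[0,0,0],-0.9],[[0.007,0.15,-0.01],[0,0,0],-0.9],[[0.007,0.22,-0.01],[0,0,0],-0.9],[[0.007,0.255,-0.01],[0,0,0],-0.9],[[0.007,0.27,-0.01],[0,0,0],-0.9],[[0.007,0.275,-0.01],[0,0,0],-0.9],[[0.007,0.275,-0.01],[0,0,0],-0.9],[[0.007,0.275,-0.01],[0,0,0],-0.9]])

```text
t: 17.35
position: [0.5777, 0.1251, -0.0264]
tcp_rot: [-1.558, 0.229, -0.231]
ft_force: [-0.5, -0.3, -0.2]
finger_gap: 0.0162
```

>>> jog_arm(series=[[[0,0.004,0],[0,0,0],-0.9],[[0,0.008,0],[0,0,0],-0.9],[[0,0.011,0],[0,0,0],-0.9],[[0,0.011,0],[0,0,0],-0.9],[[0,0.011,0],[0,0,0],-0.9]])

```text
t: 17.85
position: [0.5772, 0.1247, -0.0298]
tcp_rot: [-1.559, 0.23, -0.231]
ft_force: [-0.3, -1.3, 5.0]
finger_gap: 0.0161
```

>>> jog_arm(series=[[[0,0,0],[0,0,0],-0.45],[[0,0,0],[0,0,0],-0.45],[[0,0,0],[0,0,0],-0.45],[[0,-0.06,0],[0,0,0],-0.45],[[0,-0.18,0],[0,0,0],-0.2],[[0,-0.3,0],[0,0,0],0.3],[[-0.12,-0.32,0.08],[0,0,0],0.3],[[-0.25,-0.32,0.18],[0,0,0],0.3],[[-0.38,-0.32,0.28],[0,0,0],0.3],[[-0.5,-0.3,0.38],[0,0,0],0.3]])

```text
t: 18.85
position: [0.4655, 0.2789, 0.0601]
tcp_rot: [-1.557, 0.229, -0.231]
ft_force: [0.3, 0.8, -0.2]
finger_gap: 0.0554
```

>>> jog_arm(series=[[[-0.059,0.06,0.059],[0,0,0],0.3],[[-0.059,0.09,0.059],[0,0,0],0.3],[[-0.059,0.1,0.059],[0,0,0],0.3],[[-0.059,0.1,0.059],[0,0,0],0.3],[[-0.059,0.1,0.059],[0,0,0],0.3]])

```text
t: 19.35
position: [0.4558, 0.2979, 0.0295]
tcp_rot: [-1.559, 0.232, -0.233]
ft_force: [0.3, -0.3, 0.1]
finger_gap: 0.0554
```

```bash
python3 near.py .4545 .2993 .038; python3 tray.py top; python3 go.py -16.8 .4545,.2993,-.030
```

```text
851 ((0.4560084640979767, 0.30135414004325867), 0.013541005551815033)
bin -0.0755 c -0.0727 0.0017 r 0.0088 top 0.0386
bin 0.0465 c 0.0464 0.0003 r 0.0170 top 0.0508
bin 0.1075 c 0.1063 -0.0005 r 0.0210 top 0.0558
t 19.45 p [0.4556 0.2984 0.0298] gap 0.055371397436631054 F [-0.4152  0.0615 -0.2227]
turn [-0.0003 -0.0014  0.0007]
.4545,.2993,-.030 shift [-0.0047  0.1992  0.0017]
```

>>> jog_arm(series=[[[0,0,0.008],[0,0,0],0.3],[[0,0.08,0.008],[0,0,0],0.3],[[0,0.16,0.008],[0,0,0],0.3],[[0,0.202,0.008],[0,0,0],0.3],[[0,0.202,0.008],[0,0,0],0.3],[[0,0.202,0.008],[0,0,0],-0.7],[[0,0.202,0.008],[0,0,0],-0.7],[[0,0.202,0.008],[0,0,0],-0.7],[[0,0.202,0.008],[0,0,0],-0.7],[[0,0.202,0.008],[0,0,0],-0.7]])

```text
t: 20.45
position: [0.4561, 0.3024, -0.0301]
tcp_rot: [-1.557, 0.228, -0.231]
ft_force: [0.1, -0.3, 6.8]
finger_gap: 0.0251
```

```bash
python3 go.py -16.8 .5591,.0669,.07
```

```text
t 20.45 p [ 0.4561  0.3024 -0.0301] gap 0.02507944926529992 F [ 0.1308 -0.3293  6.8013]
turn [-0.0012  0.0001  0.001 ]
.5591,.0669,.07 shift [ 0.5561 -0.3339 -0.6516]
```

>>> jog_arm(series=[[[0,-0.06,0],[0,0,0],-0.7],[[0,-0.2,0],[0,0,0],-0.7],[[0,-0.32,0],[0,0,0],-0.7],[[0.07,-0.34,-0.08],[0,0,0],-0.7],[[0.17,-0.34,-0.2],[0,0,0],-0.7],[[0.27,-0.34,-0.32],[0,0,0],-0.7],[[0.37,-0.34,-0.44],[0,0,0],-0.7],[[0.47,-0.34,-0.55],[0,0,0],-0.7],[[0.54,-0.34,-0.63],[0,0,0],-0.7],[[0.556,-0.34,-0.65],[0,0,0],-0.7]])

```text
t: 21.45
position: [0.5599, 0.061, 0.0704]
tcp_rot: [-1.56, 0.236, -0.237]
ft_force: [0.3, -0.6, -0.9]
finger_gap: 0.0251
```

>>> jog_arm(series=[[[0,0,0],[0,0,0],-0.7],[[0,0,0],[0,0,0],-0.7],[[0,0,0],[0,0,0],-0.7]])

```text
t: 21.75
position: [0.5577, 0.0688, 0.0708]
tcp_rot: [-1.558, 0.228, -0.227]
ft_force: [-0.3, -0.0, -0.2]
finger_gap: 0.0252
```

```bash
python3 go.py -16.8 .5591,.0669,-.026
```

```text
t 21.75 p [0.5577 0.0688 0.0708] gap 0.025178618414760393 F [-0.2654 -0.0305 -0.2372]
turn [-0.0004  0.0022 -0.0003]
.5591,.0669,-.026 shift [ 0.0064  0.3226 -0.0051]
```

>>> jog_arm(series=[[[0.004,0.06,-0.003],[0,0,0],-0.7],[[0.004,0.16,-0.003],[0,0,0],-0.7],[[0.004,0.25,-0.003],[0,0,0],-0.7],[[0.004,0.295,-0.003],[0,0,0],-0.7],[[0.004,0.31,-0.003],[0,0,0],-0.7],[[0.004,0.315,-0.003],[0,0,0],-0.7],[[0.004,0.315,-0.003],[0,0,0],-0.7],[[0.004,0.315,-0.003],[0,0,0],-0.7]])

```text
t: 22.55
position: [0.5604, 0.0657, -0.0227]
tcp_rot: [-1.558, 0.228, -0.232]
ft_force: [0.4, 0.1, 0.2]
finger_gap: 0.0253
```

>>> jog_arm(series=[[[0,0.004,0],[0,0,0],-0.7],[[0,0.007,0],[0,0,0],-0.7],[[0,0.009,0],[0,0,0],-0.7],[[0,0.009,0],[0,0,0],-0.7],[[0,0.009,0],[0,0,0],-0.7]])

```text
t: 23.05
position: [0.5595, 0.0654, -0.0264]
tcp_rot: [-1.559, 0.23, -0.23]
ft_force: [0.0, -1.4, 0.2]
finger_gap: 0.0249
```

>>> jog_arm(series=[[[0,0.003,0],[0,0,0],-0.7],[[0,0.005,0],[0,0,0],-0.7],[[0,0.005,0],[0,0,0],-0.7]])

```text
t: 23.35
position: [0.5595, 0.0654, -0.0265]
tcp_rot: [-1.559, 0.23, -0.23]
ft_force: [-4.0, -1.6, 12.3]
finger_gap: 0.0252
```

Firm contact. I'll release, lift and move clear.

>>> jog_arm(series=[[[0,0,0],[0,0,0],-0.1],[[0,0,0],[0,0,0],-0.1],[[0,0,0],[0,0,0],-0.1],[[0,-0.06,0],[0,0,0],-0.1],[[0,-0.18,0],[0,0,0],-0.1],[[0,-0.34,0],[0,0,0],0],[[-0.1,-0.45,0],[0,0,0],0],[[-0.2,-0.5,0],[0,0,0],0],[[-0.3,-0.5,0],[0,0,0],0],[[-0.3,-0.5,0],[0,0,0],0]])

```text
t: 24.35
position: [0.4696, 0.0926, 0.1223]
tcp_rot: [-1.56, 0.228, -0.226]
ft_force: [0.5, 0.4, 0.1]
finger_gap: 0.0426
```

```bash
python3 tray.py top; echo; python3 tray.py scene; python3 -c "
from h import *
a=ctrl.grab_frame('top')['frame'][105:270,80:445];b=ctrl.grab_frame('scene')['frame'][150:270,200:360]
save('end.png',np.vstack([cv2.resize(a,(600,270)),cv2.resize(b,(600,330))]))"
```

```text
bin -0.0145 c -0.0118 0.0015 r 0.0133 top 0.0439
bin 0.0465 c 0.0466 0.0001 r 0.0169 top 0.0498
bin 0.1075 c 0.1061 -0.0007 r 0.0210 top 0.0561

bin -0.0755 c -0.0727 0.0023 r 0.0102 top 0.0375
bin -0.0145 c -0.0111 0.0028 r 0.0146 top 0.0439
bin 0.0465 c 0.0475 0.0027 r 0.0183 top 0.0495
bin 0.1075 c 0.1072 0.0015 r 0.0233 top 0.0561
```

View pics/end.png

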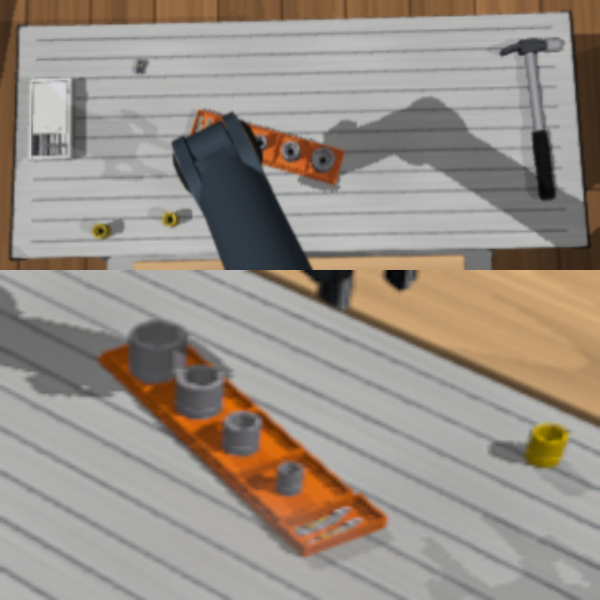

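The final pictures show all four sockets upright in the bins in rising order from the hooks. The gripper is clear, and the hammer, drill case and sharpener are where they were.

```bash
python3 -c "
from plant import ctrl
print(ctrl.close_job())"
```

```text
the job is handed in; nothing more can be done
None
```

All four sockets are upright in the tray, in rising order from the picture hooks, and the job was handed in at about 24.5 s on the robot's clock. I lowered each one until the wrist force showed it touching the bin floor before letting go.

**Placement:** the last camera checks put every socket within about 4 mm of its bin centre, against the 22 mm allowed. Socket tops stood at about the height expected on the bin floors; the largest read about 2 mm high. The final top view was partly blocked by the arm, so socket_13's final check came from the scene camera alone. The top camera had agreed with it just after I placed that socket.

**Bystanders:** the hammer, drill case and sharpener looked unmoved in the final picture. I did not measure their displacement.

**What disagreed:** the reported TCP did not match the fingertips, which sat about 44–49 mm farther back in the camera depth. My first grasp therefore closed on empty air above socket_24, without touching it as far as the cameras and force showed. I corrected for the offset, and every later grasp held.

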